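Unlock the bench magnifier and bring it over the engraving block

ROBOT

A 6-joint arm with a two-finger parallel gripper is mounted at the origin on the work surface. World frame = base frame: x ahead of the robot, y to its left, z up, the work surface at z = 0. Lengths are in m, angles in rad, forces in N, time in s.
With the tool pointing down it reaches from about 0.35 to 0.875 m from the base axis. Payload 4.2 kg.
Tool frame: the origin (TCP) lies at the very end of the fingers, on their centre line; the grasp point (between the pads) lies 19 mm behind it; x points along the fingers, z is the direction in which the jaws open and shut, and the axes are right-handed (so a half turn about x gives the same grasp; the last joint's range is limited). The gripper opens to 85 mm and grips with 20 to 120 N. Pads are 22 mm wide; open, the fingers measure 114 mm over their backs; the gripper's body (76 mm by 85 mm) begins 54 mm behind the grasp point. The pads swing forward as they close: fully open they stand 13 mm farther back than shut.
Start: joints at [-0.926, 0.385, 0.008, 0, -1.194, -0.259], TCP at [0.235, -0.579, 0.231] pointing down, gripper open.
Joint ranges: [-3.14, 3.14], [-1.21, 2.06], [-1.07, 1.41], [-3.16, 2.05], [-2.99, -0.16], [-3.1, 3.1]. Speed limits (rad/s): [2.79, 2.79, 3.14, 3.14, 3.14, 3.14].

INTERFACE

Orientations are given as a unit quaternion [w, x, y, z].
In Python, from workcell import monitor, imaging, ctrl gives the robot as it stands. The module is installed in compiled form; this text tells all that it offers.
- The arm moves only by the tool apply_moves, never from a script. Its argument "steps" is a list of rows, each a list of 3 entries, a list of its own where there are three numbers: the closure in counts, from 0 (fully open) to 255 (shut), then the shift along the tool's x, y, z in mm, then the turn about the tool's x in degrees. A call has exactly 8 rows; each row shifts and turns the commanded pose from where the row before left it, along the tool's axes as they then stand; what a row does not reach is not made up. A row lasts 1/12 s, in which the tool goes at most 41.7 mm and 7.16 degrees, less where a joint would pass 70% of its speed; a pose out of reach is approached as far as the arm can. A call with a gripper value outside its range is refused whole. The fingers move at their own pace and stop on an object; the grip force is fixed at half the most. Time passes only in rows, so rows that do not move let the fingers close, or fill a call up. It gives the time, the measured TCP pose, the force and the opening at its end, in the units of the state.
- monitor.get_state(): the state, without advancing time (a new reading comes with each control period).
- imaging.snapshot(name): name is "side" or "top" or "wrist"; returns the picture (400x640x3 uint8, red, green, blue); there is no depth.
- imaging.camera_model(name): a dict with "fx", "fy", "cx", "cy" (pixels), "view" (4x4, takes a point from world to camera coordinates). Camera axes: x right, y down, z forward; pixel columns grow to the right and rows downward; lengths in m; the calibration is good to about 2 mm. A picture is of the moment at which its call begins: read the wrist's pose just before it. camera_model takes no time and is no camera call; for the wrist camera it gives the pose at the moment of the call.
- ctrl.finish_job(): hands the job in, once; it reports no verdict.
The state is a dict: "t": time; "joint_pos": joint angles; "joint_vel": joint speeds; "effort": joint torques, N m; "tool_pos": TCP position; "tcp_rot": TCP orientation; "ft_force": force on the tool from outside, world axes, zero at the start; "wrist_torque": the same for the moment, N m; "gripper_width": finger opening in m.
Only numpy, scipy, OpenCV 4.12 (cv2) and the standard library are available. Lean on these libraries where they do the work, as an engineer would, in place of code of your own. Each camera call takes 0.05 s, during which the arm holds its last target.

TASK

The bench magnifier is locked in its parked position. Release its lock by pulling the spring-loaded toggle bat outward and flipping it over to the upright notch, letting it spring fully home there; then swing the magnifier until its lens is centred over the brass block in the vice, and let go. Leave the vice and the other things on the bench where they are.

Things in the scene. Friction and masses are not known exactly. Their poses are not given: they have to be found in the camera images.
- console: fixed grey lock bracket on the magnifier's stand, on the robot's side of the post. Origin: post axis at bench height; z up, x level from the lock to the post (roughly away from the robot), y left; the bat swings in its x-z plane. Slab 110 wide, 18 high, x -190 to -20 mm; two cheeks 10 thick at y +-33, 92 high. The post in its 32 mm sleeve stands at the origin.
- toggle_hinge (a point): the level hinge axis (along the console's y) of the toggle, 115 mm before the post axis and 85 mm above the bench; fixed
- bat_grip (a point): middle of the bat's black round grip (28 mm thick, from 27 mm below to 17 mm above this point, then a 35 mm wide head that ends 28 mm above it), on the bat's axis, 82 mm from toggle_hinge with the bat home, farther by as much as it is pulled out. Below the grip a 14 mm steel stem with a 50 mm cross pin, 36 mm from the hinge.
- toggle (a joint): flip angle about toggle_hinge, rad. 0 = locked: the bat leans 0.66 rad (38 deg) from vertical to the console's -x (towards the robot). 0.66 = free: bat vertical (end stop). A steel ridge between the two notches stops the cross pin at about 0.06 unless the bat is pulled out; in the upright notch it rests anywhere from 0.60 to 0.66. Light friction, stays where it is left.
- bat (a joint): how far the bat is pulled out along its own axis, m. 0 = home. Spring: 9 N at 0, 13 N at the hard stop at 0.014. It must be out by more than 0.009 all the way across the ridge; let go in a notch it springs home to 0, let go on the ridge it stays out by about 0.008.
- handle (a point): middle of the round black upright handle (24 mm thick, 60 mm long, 221 to 281 mm above the bench) on top of the magnifier's boom, 130 mm from the post axis; take it from above. The boom is 22 mm wide, its top 221 mm above the bench.
- lens (a point): centre of the magnifier's round lens (ring 124 mm across, 202 to 226 mm above the bench), on the boom's line, 220 mm from the post axis
- magnifier (a joint): swing of the boom about the vertical post axis, rad; 0 = parked, grows anticlockwise seen from above, to 1.7. Stiff hinge (0.2 N m of friction), stays where it is left. While the toggle is locked, its tail blocks the boom at about 0.04.
- post (a point): top of the post, on the swing axis, 240 mm above the bench; the black hub round it is 44 mm across, 198 to 232 mm above the bench
- block (a point): centre of the top face, 76 mm above the bench, of the 72 mm square brass block clamped in the fixed engraving vice (round dark base 132 mm across; a screw with a black ball reaches 123 mm from the centre). It lies within about 10 mm of the circle that the lens travels, 0.55 to 1.1 rad from the parked lens.
- blank: bystander: loose brass blank 60 x 60 x 30 mm, origin under its centre
- oil_jar: bystander: jar 52 mm across, 75 mm high, origin under its centre
- hammer: bystander: hammer, 200 mm, lying
- brush: bystander: brush, 170 mm, lying
- seal: bystander: stone seal 40 x 40 x 75 mm, standing, origin under its centre
- ink_box: bystander: black box 110 x 80 x 30 mm, origin under its centre
- graver: bystander: engraving tool with a handle, 160 mm, lying

How it is judged:
On the way, in this order (a step that is already met when the one before it is completed fails the run):
1. the bat is in the upright notch (toggle above 0.55 rad) and has sprung home (out by less than 3 mm) (value of joint toggle above 0.55 rad and value of joint bat below 0.003 m), for 0.2 s.
2. the lens is over the block, within 22 mm of its centre seen from above (horizontal distance between lens and block below 0.022 m), for 0.2 s.
At the end, for the whole second after the job is handed in: The bat is in its upright notch (toggle above 0.55 rad) and home (out by less than 3 mm); the lens is at rest with its centre within 22 mm, seen from above, of the block's centre (all of step 1 and horizontal distance between lens and block below 0.022 m and velocity of joint magnifier between -0.02 and 0.02 rad/s); the robot touches nothing.
It fails at once if any loose bystander (blank, jar, hammer, brush, seal, black box, graver) is moved by more than 20 mm (distance of any of blank, oil_jar, hammer, brush, seal, ink_box, graver from where it was at the start of the episode above 0.02 m).
It also fails if it takes over 54 s, if anything falls off the work surface, if the arm or the gripper's body presses on something with over 40 N, if the wrist force passes 120 N, or if a joint passes its speed limit or range.

## Working session

There is one attempt and no reset: what is moved stays moved. The work goes in short steps, Python scripts to look and compute and a tool call to move; the robot and the scene stay as the last step left them, time stands still between calls to the robot, and variables do not carry over. Pictures are saved under pics/ and viewed, and the job is handed in when it is done.

Besides the shell and the picture viewer there is one more tool, called as name(argument=value, ...), one argument or row to a line, values as JSON. apply_moves: Moves the arm, as the interface text tells. Its arguments: {"type":"object","properties":{"steps":{"type":"array","items":{"type":"array"}}},"required":["steps"]}

```bash
mkdir -p pics
python3 - <<'E'
from workcell import monitor, imaging, ctrl
import cv2,numpy as np
s=monitor.get_state();print(s)
for n in ["side","top","wrist"]:
    im=imaging.snapshot(n);cv2.imwrite(f"pics/{n}0.png",im[:,:,::-1]);m=imaging.camera_model(n);print(n,m['fx'],m['fy'],m['cx'],m['cy'],np.round(m['view'],3).tolist())
E
```

```text
{'t': 0.0, 'joint_pos': array([-9.26412109e-01,  3.85558317e-01,  6.63673988e-03, -4.90884333e-04,
       -1.19400181e+00, -2.58599966e-01]), 'joint_vel': array([ 0.00075363,  0.00054955, -0.00042584, -0.0002569 ,  0.00024192,
       -0.00163789]), 'effort': array([-9.01140593e-04, -3.92291451e+01,  1.88399041e+01,  4.18629661e+00,
       -4.60869516e-03,  2.26988595e-05]), 'tool_pos': array([ 0.23497729, -0.57852128,  0.230226  ]), 'tcp_rot': array([ 0.39532962, -0.58588232,  0.39453188,  0.58719757]), 'ft_force': array([-0.56895863,  0.02131173,  0.12301358]), 'wrist_torque': array([-0.01053613, -0.01591192, -0.04240218]), 'gripper_width': 0.08511666779908669}
side 513.1108246053523 513.1108246053523 325.85858641484026 196.25127885500274 [[-0.941, -0.34, -0.005, 0.525], [-0.26, 0.729, -0.634, 0.265], [0.219, -0.595, -0.774, 1.342], [0.0, 0.0, 0.0, 1.0]]
top 428.39449209362147 428.39449209362147 316.2739092860423 197.658675364507 [[0.025, -1.0, 0.011, -0.028], [-0.991, -0.026, -0.132, 0.568], [0.132, -0.008, -0.991, 1.195], [0.0, 0.0, 0.0, 1.0]]
wrist 290.19448657025595 290.19448657025595 314.5292870016409 200.28472823561665 [[-0.376, 0.927, 0.001, 0.625], [0.877, 0.355, 0.324, -0.042], [0.3, 0.123, -0.946, 0.382], [0.0, 0.0, 0.0, 1.0]]
```

View pics/side0.png

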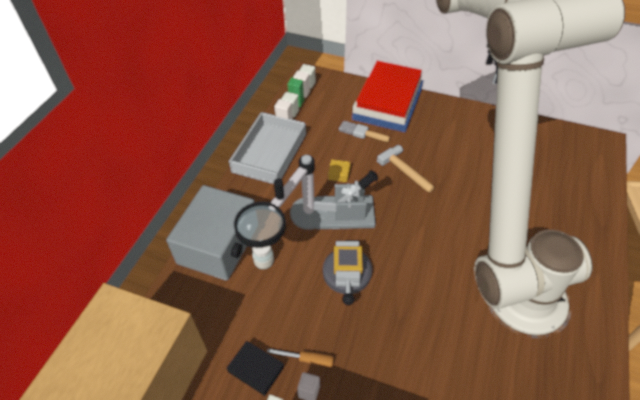

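View pics/top0.png

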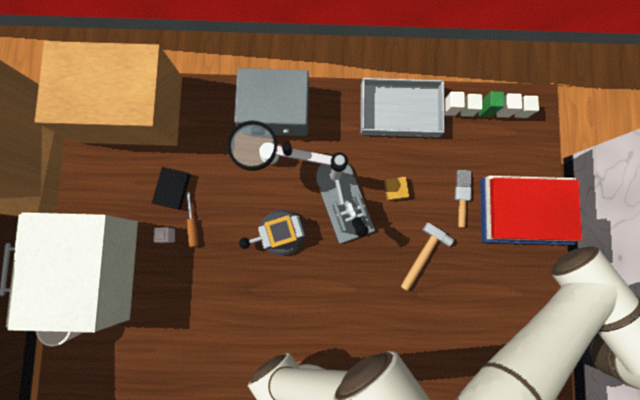

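View pics/wrist0.png

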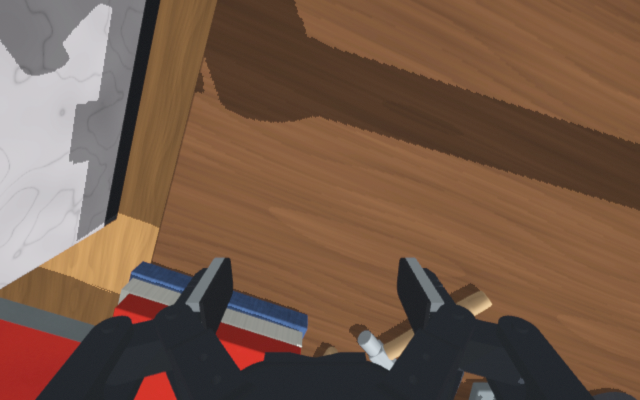

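The three views show the post at top (340,160), the lens at (252,145), the block at (281,232) and the black bat at about (360,222). In the side view the bat is at (368,180), the post at (307,160) and the block at (348,257). Next I'll enlarge these areas to measure.

Run:
```python
import cv2
t=cv2.imread("pics/top0.png");s=cv2.imread("pics/side0.png")
cv2.imwrite("pics/tc.png",cv2.resize(t[110:260,220:400],None,fx=4,fy=4,interpolation=cv2.INTER_CUBIC))
cv2.imwrite("pics/sc.png",cv2.resize(s[140:310,225:405],None,fx=4.4,fy=3.5,interpolation=cv2.INTER_CUBIC))
```

```text
(no output)
```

View pics/tc.png

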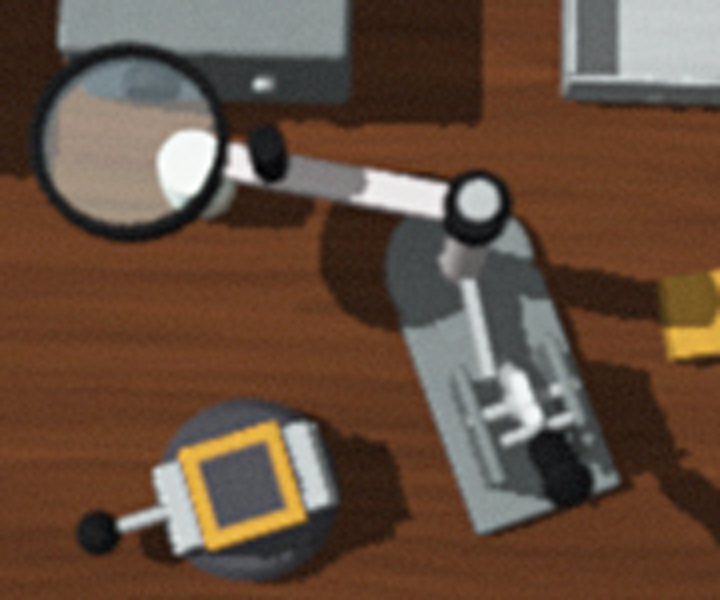

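View pics/sc.png

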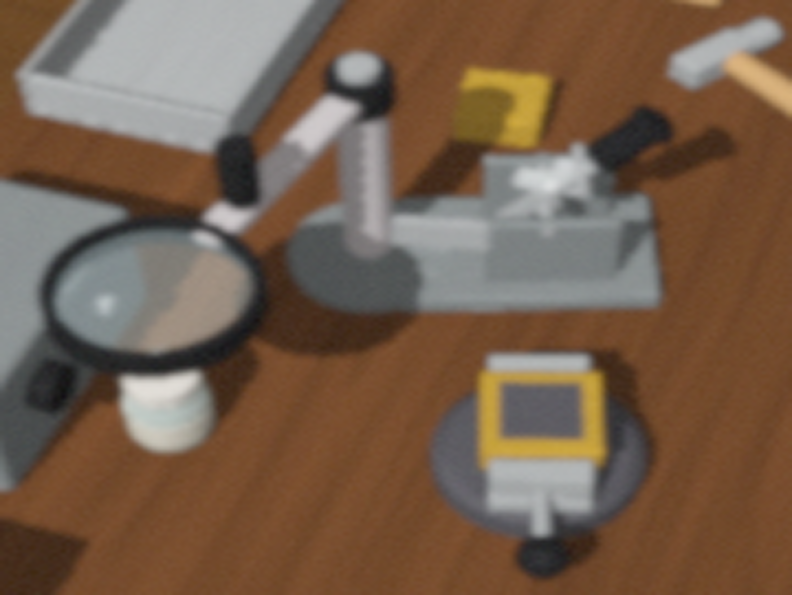

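```bash
cat > h.py <<'E'
import numpy as np
from workcell import imaging
def ray(n,u,v,m=None):
    m=m or imaging.camera_model(n);V=np.array(m['view']);R=V[:3,:3];t=V[:3,3]
    d=R.T@np.array([(u-m['cx'])/m['fx'],(v-m['cy'])/m['fy'],1]);return -R.T@t,d/np.linalg.norm(d)
def plane(n,u,v,z,m=None):
    o,d=ray(n,u,v,m);return o+d*(z-o[2])/d[2]
def tri(a,b):
    A=np.zeros((3,3));q=np.zeros(3);
    for o,d in(a,b):
        P=np.eye(3)-np.outer(d,d);A+=P;q+=P@o
    x=np.linalg.solve(A,q);return x,[np.linalg.norm((np.eye(3)-np.outer(d,d))@(x-o)) for o,d in(a,b)]
def proj(n,p,m=None):
    m=m or imaging.camera_model(n);V=np.array(m['view']);c=V[:3,:3]@np.array(p)+V[:3,3];return c[0]/c[2]*m['fx']+m['cx'],c[1]/c[2]*m['fy']+m['cy']
E
python3 - <<'E'
from h import *
np.set_printoptions(precision=4,suppress=True)
T=lambda u,v:(220+u/4-.375,110+v/4-.375)
S=lambda u,v:(225+u/4.4-.39,140+v/3.5-.36)
L={'post':((480,198),(358,68),.24),'block':((243,485),(541,418),.076),'lens':((129,142),(154,294),.214),'handle':((266,152),(238,171),.251),'head':((568,483),(655,128),.168)}
for k,(a,b,z) in L.items():
    a=T(*a);b=S(*b);print(k,*tri(ray('top',*a),ray('side',*b)),plane('top',*a,z)[:2],plane('side',*b,z)[:2])
fa=plane('top',*T(478,533),.018);fb=plane('top',*T(621,485),.018);print(fa,fb,np.linalg.norm(fa-fb),(fa+fb)/2)
d=fb-fa; print('yaw from edge',np.degrees(np.arctan2(d[0],-d[1])), )
E
```

```text
post [ 0.6378 -0.0672  0.2334] [np.float64(0.0009923653755425966), np.float64(0.0009923653755427072)] [ 0.6373 -0.0666] [ 0.6343 -0.0614]
block [0.468  0.084  0.0633] [np.float64(0.000772505956898555), np.float64(0.0007725059568986452)] [0.4681 0.0832] [0.465  0.0917]
lens [0.6725 0.1518 0.2134] [np.float64(0.0005530353351183632), np.float64(0.0005530353351183109)] [0.6729 0.1519] [0.6716 0.1522]
handle [0.6581 0.0634 0.2518] [np.float64(0.001254533653994981), np.float64(0.0012545336539950694)] [0.6595 0.0636] [0.6571 0.0628]
head [ 0.4687 -0.1314  0.1617] [np.float64(0.001498539203636032), np.float64(0.0014985392036361974)] [ 0.4698 -0.1304] [ 0.466  -0.1261]
[ 0.4409 -0.0831  0.018 ] [ 0.4782 -0.1862  0.018 ] 0.10958722552565694 [ 0.4595 -0.1347  0.018 ]
yaw from edge 19.863833487624074
```

```bash
cat >> h.py <<'E'
from scipy.spatial.transform import Rotation as Ro
from workcell import monitor
np.set_printoptions(precision=4,suppress=True)
yaw=np.radians(20.8);C=np.array([np.cos(yaw),np.sin(yaw),0]);Y=np.array([-C[1],C[0],0])
POST=np.array([.637,-.066,0.]);HINGE=POST-.115*C+[0,0,.085]
def bat(q,out,r=.082): a=.66-q; return HINGE+(r+out)*np.array([-np.sin(a)*C[0],-np.sin(a)*C[1],np.cos(a)])
def rot(s):q=s['tcp_rot'];return Ro.from_quat([q[1],q[2],q[3],q[0]]).as_matrix()
def need(target,s=None):
    s=s or monitor.get_state();R=rot(s);return R.T@(np.array(target)-s['tool_pos'])*1000
def ang(dirw,s=None):
    # turn about tool x to bring tool z along +-dirw
    s=s or monitor.get_state();d=rot(s).T@dirw;a=np.degrees(np.arctan2(-d[1],d[2]));return (a+90)%180-90
E
python3 - <<'E'
from h import *
s=monitor.get_state();print(rot(s),HINGE,bat(0,0));print(need(bat(0,0)+[0,0,-.019+.1]),ang(Y))
o,_=ray('wrist',300,200);print(o, o-s['tool_pos'])
E
```

```text
[[-0.0007 -0.9265 -0.3762]
 [ 0.0015 -0.3762  0.9265]
 [-1.      0.0001  0.0016]] [ 0.5295 -0.1068  0.085 ] [ 0.4825 -0.1247  0.1498]
[   0.204  -400.0694  327.5259] 1.2989786436714326
[ 0.1576 -0.6111  0.3739] [-0.0775 -0.0325  0.1434]
```

apply_moves(
  steps=[
    [0,[0,-12,10],1.3],
    [0,[0,-26,21],0],
    [0,[0,-27,22],0],
    [0,[0,-27,22],0],
    [0,[0,-27,22],0],
    [0,[0,-27,22],0],
    [0,[0,-27,22],0],
    [0,[0,-27,22],0],
  ],
)

```text
t: 0.82
tool_pos: [0.3643, -0.3538, 0.2312]
tcp_rot: [0.402, -0.582, 0.402, 0.582]
ft_force: [0.6, -0.2, 0.1]
gripper_width: 0.085
```

apply_moves(
  steps=[
    [0,[0,-27,22],0],
    [0,[0,-27,22],0],
    [0,[0,-27,22],0],
    [0,[0,-27,22],0],
    [0,[0,-27,22],0],
    [0,[0,-20,20],0],
    [0,[0,-10,10],0],
    [0,[0,0,0],0],
  ],
)

```text
t: 1.48
tool_pos: [0.4695, -0.1637, 0.2311]
tcp_rot: [0.4, -0.583, 0.4, 0.583]
ft_force: [0.3, 0.6, -0.4]
gripper_width: 0.0855
```

Run:
```python
from h import *
import cv2
s=monitor.get_state();m=imaging.camera_model('wrist');im=imaging.snapshot('wrist')
print(s['t'],s['tool_pos'],need(bat(0,0)+[0,0,-.019+.1]),ang(Y),s['ft_force'])
im=im[:,:,::-1].copy();cv2.imwrite('pics/w1.png',im)
for k,p in dict(grip=bat(0,0),head=bat(0,0.028),hinge=HINGE,post=POST+[0,0,.24]).items(): print(k,proj('wrist',p,m))
```

```text
1.4833 [ 0.4695 -0.1637  0.2311] [  0.2671 -27.1382  32.5083] 0.1613285630859309 [ 0.328   0.6143 -0.3512]
grip (np.float64(352.5226313752407), np.float64(236.76850781433032))
head (np.float64(357.1445885606523), np.float64(229.27799907506264))
hinge (np.float64(343.3104435149578), np.float64(251.69810817779205))
post (np.float64(357.23188454577246), np.float64(490.7805824974845))
```

View pics/w1.png

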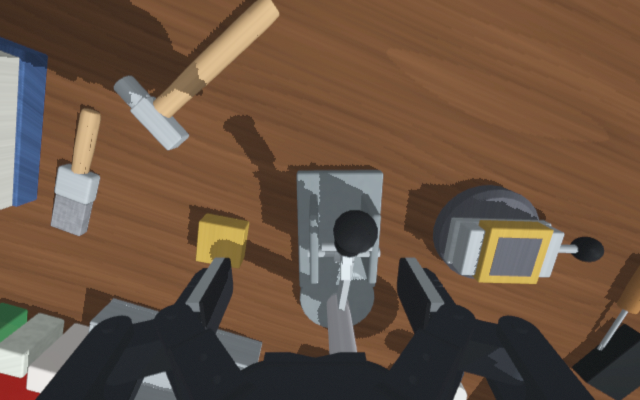

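Wrist view: the bat head is a black disc at (355,233), within 3 px of the prediction. I'll centre over it and measure again.

apply_moves(
  steps=[
    [0,[0,-6,8],0.2],
    [0,[0,-10,12],0],
    [0,[0,-8,9],0],
    [0,[0,-3,3.5],0],
    [0,[0,0,0],0],
    [0,[0,0,0],0],
    [0,[0,0,0],0],
    [0,[0,0,0],0],
  ],
)

```text
t: 2.2
tool_pos: [0.482, -0.1265, 0.2313]
tcp_rot: [0.403, -0.581, 0.403, 0.581]
ft_force: [-0.1, -0.1, 0.4]
gripper_width: 0.0852
```

Run:
```python
from h import *
import cv2
s=monitor.get_state();m=imaging.camera_model('wrist');im=imaging.snapshot('wrist')
print(s['t'],s['tool_pos'],need(bat(0,0)+[0,0,-.019+.1]),ang(Y),s['ft_force'])
im=im[:,:,::-1].copy();cv2.imwrite('pics/w2.png',im)
g=im.max(2)<45
n,l,st,ce=cv2.connectedComponentsWithStats(g.astype(np.uint8))
for i in range(1,n):
    if st[i,4]>300: print(st[i],ce[i])
for k,p in dict(grip=bat(0,0),head=bat(0,0.0225),tip=bat(0,.028),hinge=HINGE).items(): print(k,proj('wrist',p,m))
```

```text
2.2 [ 0.482  -0.1265  0.2313] [ 0.5438 -1.0351  1.543 ] -0.24017558998134803 [-0.1478 -0.1098  0.4044]
[294 180  43  50 984] [311.5285 197.3374]
[554 217  30  24 433] [567.7644 227.164 ]
[   36   258   558   142 30562] [317.3337 359.0257]
[ 560  309   72   60 1491] [595.338  338.4145]
grip (np.float64(317.3659176063265), np.float64(209.2605907589352))
head (np.float64(317.5542464920634), np.float64(200.4857081058655))
tip (np.float64(317.60598580998374), np.float64(198.07499749434638))
hinge (np.float64(316.89302270172027), np.float64(231.2943710731857))
```

View pics/w2.png

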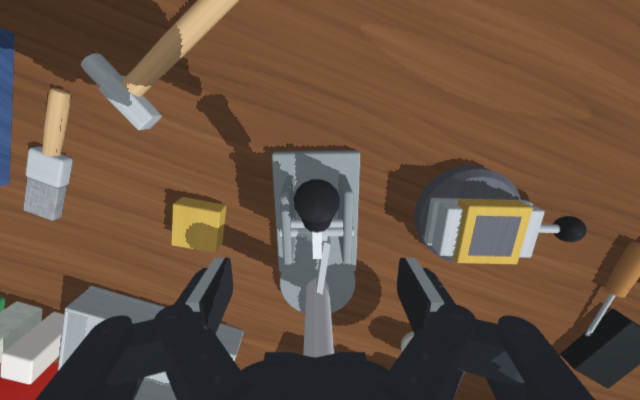

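The head disc is centred at about (317,204), close to the predicted (317.5,200). Descending.

apply_moves(
  steps=[
    [0,[10,-2,1.5],0],
    [0,[18,0,0],0],
    [0,[20,0,0],0],
    [0,[20,0,0],0],
    [0,[16,0,0],0],
    [0,[11,0,0],0],
    [0,[5,0,0],0],
    [0,[0,0,0],0],
  ],
)

```text
t: 2.92
tool_pos: [0.4826, -0.124, 0.1296]
tcp_rot: [0.402, -0.58, 0.403, 0.582]
ft_force: [-0.2, -0.3, 0.3]
gripper_width: 0.0857
```

Run:
```python
from h import *
import cv2
s=monitor.get_state();print(s['t'],s['tool_pos'],need(bat(0,0)+[0,0,-.019]),s['ft_force'])
im=imaging.snapshot('side')[:,:,::-1];a=imaging.snapshot('wrist')[:,:,::-1]
c=cv2.resize(im[120:240,290:450],None,fx=4,fy=4,interpolation=cv2.INTER_CUBIC);cv2.imwrite('pics/s3.png',c);cv2.imwrite('pics/w3.png',a)
```

```text
2.9167 [ 0.4826 -0.124   0.1296] [-1.1423  0.3196 -0.6113] [-0.196  -0.2546  0.348 ]
```

View pics/s3.png

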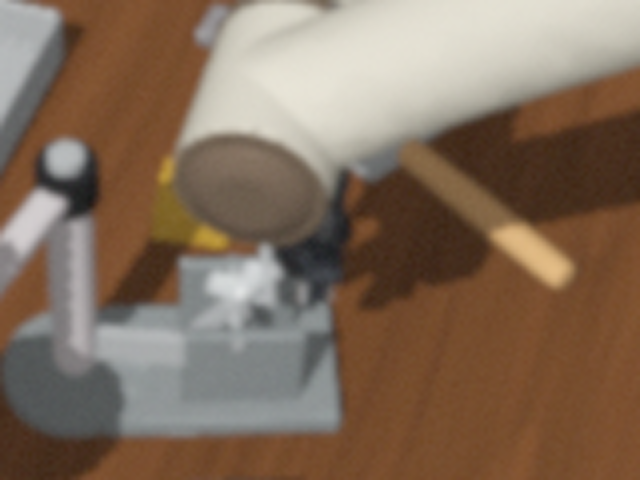

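View pics/w3.png

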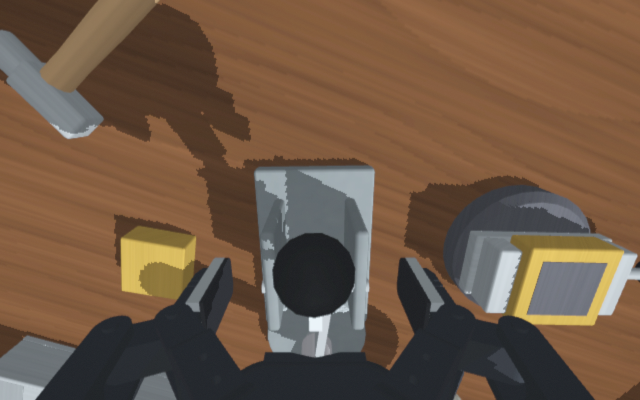

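The head at (313,274) sits centrally between the pads, so I'll close the gripper.

apply_moves(
  steps=[
    [100,[0,0,-0.5],0],
    [170,[0,0,0],0],
    [255,[0,0,0],0],
    [255,[0,0,0],0],
    [255,[0,0,0],0],
    [255,[0,0,0],0],
    [255,[0,0,0],0],
    [255,[0,0,0],0],
  ],
)

```text
t: 3.68
tool_pos: [0.4838, -0.1241, 0.1317]
tcp_rot: [0.402, -0.582, 0.402, 0.582]
ft_force: [-0.8, 3.4, 3.8]
gripper_width: 0.0267
```

Run:
```python
from h import *
import cv2
s=monitor.get_state();print(s['t'],s['tool_pos'],need(bat(0,0)+[0,0,-.019]),s['ft_force'],s['gripper_width'])
a=imaging.snapshot('wrist')[:,:,::-1];cv2.imwrite('pics/w4.png',a)
p0=bat(0,0);seq=[bat(0,o) for o in(.004,.008,.0125)]+[bat(q,.0125) for q in np.linspace(0.08,.64,8)]+[bat(.64,0)]
R=rot(s);prev=p0
for p in seq: print(R.T@(p-prev)*1000);prev=p
```

```text
3.6833 [ 0.4838 -0.1241  0.1317] [ 0.8835  1.4079 -0.072 ] [-0.8126  3.3993  3.7524] 0.026682562929333006
[-3.1604  2.452  -0.006 ]
[-3.1604  2.452  -0.006 ]
[-3.5554  2.7585 -0.0067]
[-4.3905 -6.152   0.0167]
[-3.8848 -6.4831  0.0175]
[-3.3543 -6.7729  0.0181]
[-2.8023 -7.0193  0.0187]
[-2.2324 -7.2207  0.0192]
[-1.6482 -7.3761  0.0195]
[-1.0535 -7.4842  0.0197]
[-0.452  -7.5444  0.0198]
[12.4975 -0.248  -0.0011]
```

View pics/w4.png

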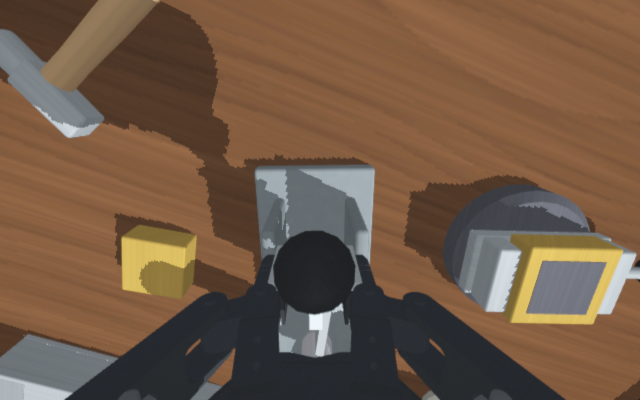

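apply_moves(
  steps=[
    [255,[-1.6,1.2,0],0],
    [255,[-1.6,1.2,0],0],
    [255,[-1.6,1.2,0],0],
    [255,[-1.6,1.2,0],0],
    [255,[-1.6,1.2,0],0],
    [255,[-1.6,1.2,0],0],
    [255,[-0.8,0.6,0],0],
    [255,[0,0,0],0],
  ],
)

```text
t: 4.4
tool_pos: [0.4778, -0.1263, 0.1401]
tcp_rot: [-0.404, 0.582, -0.402, -0.581]
ft_force: [6.6, 3.0, -9.9]
gripper_width: 0.027
```

Run:
```python
from h import *
import cv2
s=monitor.get_state();print(s['t'],s['tool_pos'],-need(bat(0,0)+[0,0,-.019]),s['ft_force'],s['gripper_width'])
a=imaging.snapshot('wrist')[:,:,::-1];cv2.imwrite('pics/w5.png',a)
```

```text
4.4 [ 0.4778 -0.1263  0.1401] [-9.3467  4.9213  0.1277] [ 6.6279  2.9993 -9.8756] 0.026971419769065558
```

View pics/w5.png

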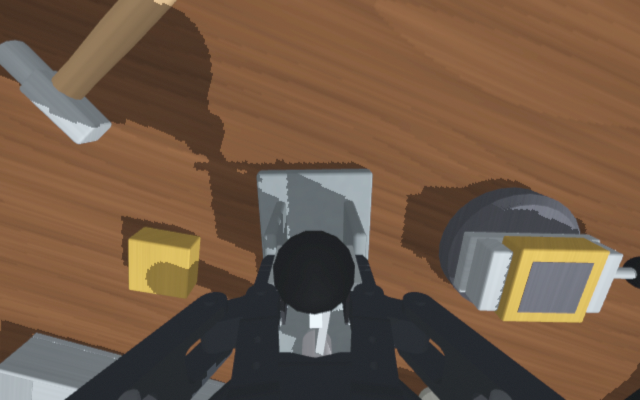

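apply_moves(
  steps=[
    [255,[-1.2,0.9,0],0],
    [255,[-3.4,-4.6,0],0],
    [255,[-3.1,-4.8,0],0],
    [255,[-2.8,-5.0,0],0],
    [255,[-2.5,-5.1,0],0],
    [255,[-2.2,-5.3,0],0],
    [255,[-1.9,-5.4,0],0],
    [255,[0,0,0],0],
  ],
)

```text
t: 5.12
tool_pos: [0.5038, -0.1163, 0.1576]
tcp_rot: [0.403, -0.58, 0.403, 0.582]
ft_force: [2.9, 0.2, -20.0]
gripper_width: 0.0266
```

Run:
```python
from h import *
import cv2
s=monitor.get_state();print(s['t'],s['tool_pos'],s['ft_force'],s['wrist_torque'],s['gripper_width'])
d=s['tool_pos']+[0,0,.019]-HINGE;x=d@C;print(x,d[2],d@Y,np.hypot(x,d[2])-.082,.66+np.arctan2(x,d[2]))
a=imaging.snapshot('wrist')[:,:,::-1];cv2.imwrite('pics/w6.png',a)
```

```text
5.1167 [ 0.5038 -0.1163  0.1576] [  2.8982   0.1756 -19.9655] [ 0.0355 -0.6408 -0.0247] 0.026558380747335596
-0.027360452731758515 0.09155020662506679 0.0002865523867718831 0.013551215098392203 0.36959183178089666
```

View pics/w6.png

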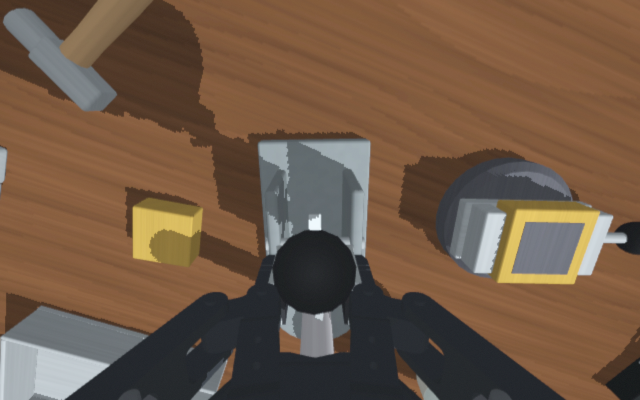

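The bat is across at about 0.37 rad and pressing lightly on its hard stop (20 N). I'll continue the arc with slightly less lift.

apply_moves(
  steps=[
    [255,[-1.1,-5.5,0],0],
    [255,[-0.9,-5.6,0],0],
    [255,[-0.7,-5.6,0],0],
    [255,[-0.4,-5.7,0],0],
    [255,[-0.1,-4.0,0],0],
    [255,[0,0,0],0],
    [255,[0,0,0],0],
    [255,[0,0,0],0],
  ],
)

```text
t: 5.83
tool_pos: [0.5283, -0.1074, 0.1619]
tcp_rot: [0.403, -0.581, 0.403, 0.582]
ft_force: [-4.2, 1.3, -14.3]
gripper_width: 0.0252
```

Run:
```python
from h import *
import cv2
s=monitor.get_state();print(s['t'],s['tool_pos'],s['ft_force'],s['wrist_torque'],s['gripper_width'])
d=s['tool_pos']+[0,0,.019]-HINGE;x=d@C;print(x,d[2],d@Y,np.hypot(x,d[2])-.082,.66+np.arctan2(x,d[2]))
a=imaging.snapshot('wrist')[:,:,::-1];cv2.imwrite('pics/w7.png',a)
im=imaging.snapshot('side')[:,:,::-1]
c=cv2.resize(im[120:240,260:420],None,fx=4,fy=4,interpolation=cv2.INTER_CUBIC);cv2.imwrite('pics/s7.png',c)
```

```text
5.8333 [ 0.5283 -0.1074  0.1619] [ -4.2375   1.3098 -14.2621] [0.5035 1.444  0.0284] 0.025229142116181134
-0.001347665155836154 0.09594304034735286 -4.279426938798621e-05 0.013952504878538913 0.6459544107840375
```

View pics/w7.png

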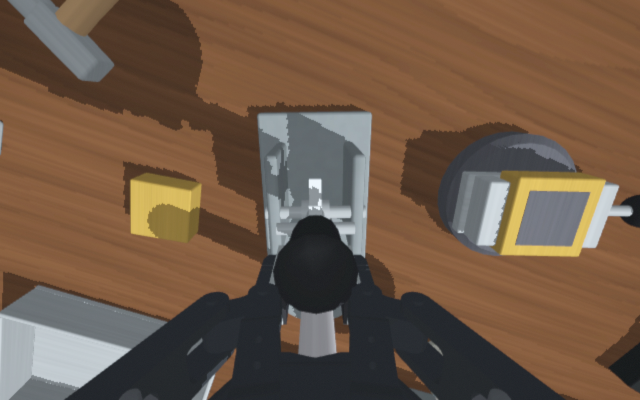

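View pics/s7.png

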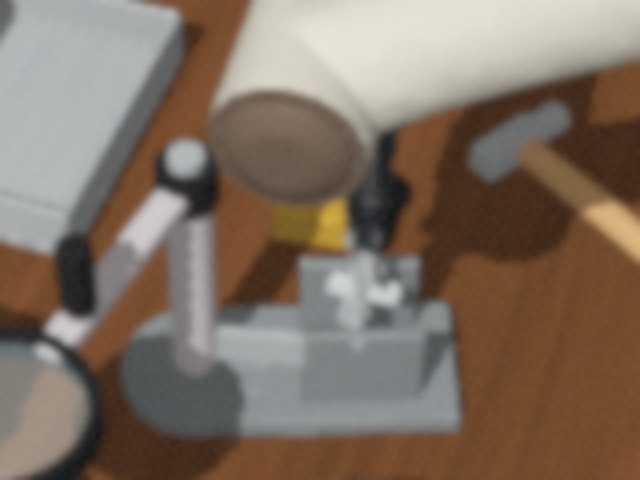

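The bat is upright, at about 0.65 rad and resting lightly on the end stop. I'll lower it home before opening.

apply_moves(
  steps=[
    [255,[2,0,0],0],
    [255,[2.5,0,0],0],
    [255,[2.5,0,0],0],
    [255,[2.5,0,0],0],
    [255,[2.5,0,0],0],
    [255,[1.5,0,0],0],
    [255,[0,0,0],0],
    [255,[0,0,0],0],
  ],
)

```text
t: 6.6
tool_pos: [0.5366, -0.1074, 0.1547]
tcp_rot: [-0.405, 0.588, -0.398, -0.576]
ft_force: [3.9, 3.3, 5.5]
gripper_width: -0.0003
```

Run:
```python
from h import *
s=monitor.get_state();print(s['t'],s['tool_pos'],s['ft_force'],s['wrist_torque'],s['gripper_width'])
d=s['tool_pos']+[0,0,.019]-HINGE;x=d@C;print(x,d[2],d@Y,np.hypot(x,d[2])-.082,.66+np.arctan2(x,d[2]))
```

```text
6.6 [ 0.5366 -0.1074  0.1547] [3.8696 3.3219 5.4547] [ 0.8704 -0.9803  0.0095] -0.0002630952156263761
0.006412540418502174 0.08867865830662129 -0.0030159536787598236 0.00691020815227808 0.732186457635565
```

The gripper has shut on nothing, so the grip slipped off. I'll look before moving.

Run:
```python
from h import *
import cv2
a=imaging.snapshot('wrist')[:,:,::-1];cv2.imwrite('pics/w8.png',a)
im=imaging.snapshot('side')[:,:,::-1]
c=cv2.resize(im[120:240,260:420],None,fx=4,fy=4,interpolation=cv2.INTER_CUBIC);cv2.imwrite('pics/s8.png',c)
```

```text
(no output)
```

View pics/w8.png

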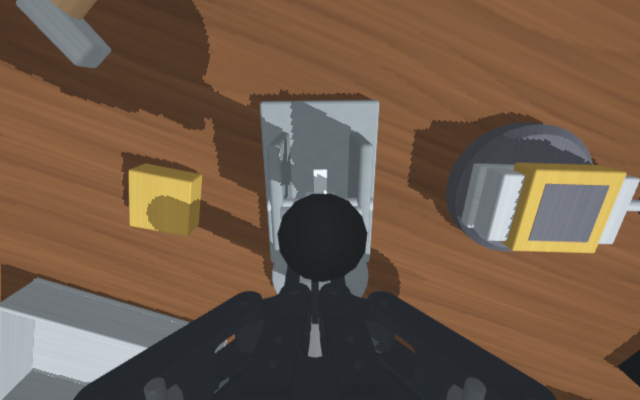

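View pics/s8.png

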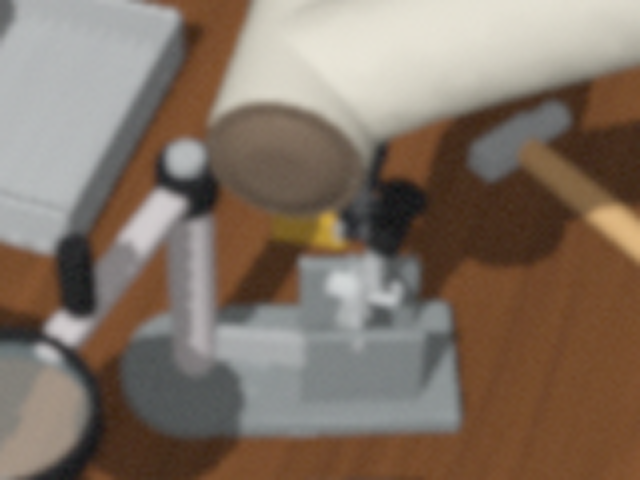

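Run:
```python
from h import *
import cv2
im=cv2.imread('pics/w8.png');m=imaging.camera_model('wrist')
for name in ['wrist']:
  for q in (.3,.4,.5,.55,.6,.63,.66):
    for o in (0,.008): print(q,o,'head',np.round(proj('wrist',bat(q,o+.0225),m)),'tip',np.round(proj('wrist',bat(q,o+.028),m)),'pin',np.round(proj('wrist',bat(q,o-.046),m)),'side',np.round((np.array(proj('side',bat(q,o+.0225)))-[260,120])*4))
c=imaging.snapshot('top')[:,:,::-1];cv2.imwrite('pics/t8.png',cv2.resize(c[130:260,270:430],None,fx=4,fy=4,interpolation=cv2.INTER_CUBIC))
cv2.imwrite('pics/w8c.png',cv2.resize(im[90:320,230:420],None,fx=3,fy=2.6,interpolation=cv2.INTER_CUBIC))
```

```text
0.3 0 head [323. 208.] tip [323. 208.] pin [321. 207.] side [411. 206.]
0.3 0.008 head [323. 208.] tip [324. 208.] pin [321. 207.] side [416. 198.]
0.4 0 head [323. 233.] tip [323. 235.] pin [321. 212.] side [397. 203.]
0.4 0.008 head [323. 237.] tip [323. 240.] pin [321. 214.] side [400. 195.]
0.5 0 head [323. 257.] tip [323. 262.] pin [321. 217.] side [382. 201.]
0.5 0.008 head [323. 264.] tip [323. 270.] pin [321. 221.] side [384. 193.]
0.55 0 head [323. 268.] tip [323. 274.] pin [321. 220.] side [374. 200.]
0.55 0.008 head [323. 277.] tip [323. 284.] pin [321. 224.] side [376. 192.]
0.6 0 head [322. 279.] tip [323. 286.] pin [321. 223.] side [366. 200.]
0.6 0.008 head [323. 290.] tip [323. 298.] pin [321. 227.] side [367. 192.]
0.63 0 head [322. 285.] tip [323. 293.] pin [321. 224.] side [362. 200.]
0.63 0.008 head [323. 297.] tip [323. 306.] pin [321. 229.] side [362. 192.]
0.66 0 head [322. 291.] tip [323. 300.] pin [321. 226.] side [357. 200.]
0.66 0.008 head [323. 304.] tip [323. 313.] pin [321. 231.] side [357. 192.]
```

View pics/w8c.png

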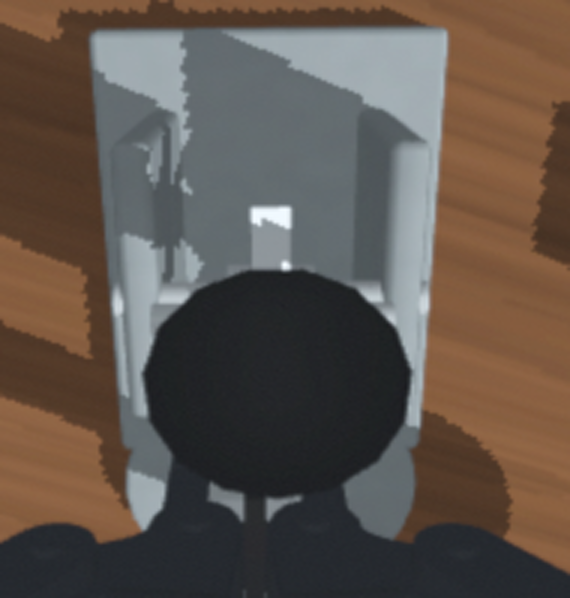

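View pics/t8.png

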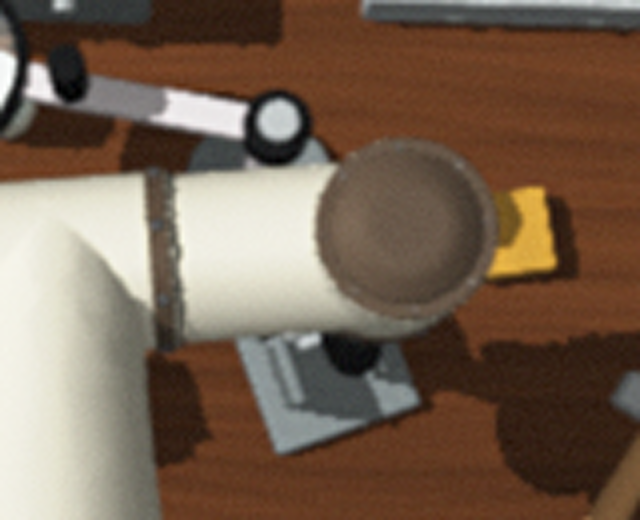

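Run:
```python
from h import *
# camera fixed in tool frame: get relative transform from current state
s=monitor.get_state();m=imaging.camera_model('wrist');V=np.array(m['view'])
R=rot(s);T=np.eye(4);T[:3,:3]=R;T[:3,3]=s['tool_pos'];VT=V@T
R0=np.column_stack([[0,0,-1],-C,Y])
for nm,p,o in [('w2',[.482,-.1265,.2313],0),('w3',[.4826,-.124,.1296],0),('w4',[.4838,-.1241,.1317],0),('w5',[.4778,-.1263,.1401],.011),('w6',[.5038,-.1163,.1576],.013),('w7',[.5283,-.1074,.1619],.013)]:
    T=np.eye(4);T[:3,:3]=R0;T[:3,3]=p;mm=dict(m);mm['view']=VT@np.linalg.inv(T)
    print(nm,[(q,np.round(proj('wrist',bat(q,o+.025),mm)).tolist(),np.round(proj('wrist',bat(q,o-.046),mm)).tolist()) for q in (0,.2,.3,.4,.5,.6)])
    print('  grasp pt',proj('wrist',np.array(p)+[0,0,.019],mm))
```

```text
w2 [(0, [318.0, 199.0], [317.0, 223.0]), (0.2, [318.0, 228.0], [317.0, 230.0]), (0.3, [318.0, 243.0], [317.0, 234.0]), (0.4, [318.0, 257.0], [317.0, 238.0]), (0.5, [318.0, 271.0], [317.0, 241.0]), (0.6, [318.0, 285.0], [317.0, 245.0])]
  grasp pt (np.float64(316.06401926612256), np.float64(278.4334950562469))
w3 [(0, [315.0, 275.0], [315.0, 284.0]), (0.2, [315.0, 331.0], [315.0, 296.0]), (0.3, [315.0, 359.0], [315.0, 301.0]), (0.4, [315.0, 386.0], [315.0, 307.0]), (0.5, [315.0, 410.0], [315.0, 312.0]), (0.6, [315.0, 432.0], [315.0, 317.0])]
  grasp pt (np.float64(316.0640192661228), np.float64(278.433495056247))
w4 [(0, [316.0, 270.0], [316.0, 281.0]), (0.2, [316.0, 325.0], [316.0, 292.0]), (0.3, [316.0, 352.0], [316.0, 298.0]), (0.4, [316.0, 379.0], [316.0, 303.0]), (0.5, [316.0, 403.0], [316.0, 309.0]), (0.6, [316.0, 424.0], [316.0, 314.0])]
  grasp pt (np.float64(316.06401926612267), np.float64(278.4334950562469))
w5 [(0, [316.0, 270.0], [315.0, 280.0]), (0.2, [316.0, 330.0], [315.0, 296.0]), (0.3, [316.0, 361.0], [315.0, 303.0]), (0.4, [316.0, 391.0], [315.0, 310.0]), (0.5, [316.0, 417.0], [315.0, 317.0]), (0.6, [316.0, 441.0], [315.0, 324.0])]
  grasp pt (np.float64(316.06401926612267), np.float64(278.4334950562468))
w6 [(0, [316.0, 192.0], [315.0, 229.0]), (0.2, [316.0, 247.0], [315.0, 244.0]), (0.3, [316.0, 277.0], [315.0, 251.0]), (0.4, [316.0, 305.0], [315.0, 259.0]), (0.5, [316.0, 332.0], [315.0, 266.0]), (0.6, [316.0, 357.0], [315.0, 273.0])]
  grasp pt (np.float64(316.06401926612267), np.float64(278.433495056247))
w7 [(0, [317.0, 130.0], [316.0, 190.0]), (0.2, [317.0, 185.0], [316.0, 205.0]), (0.3, [317.0, 214.0], [316.0, 212.0]), (0.4, [317.0, 244.0], [316.0, 220.0]), (0.5, [317.0, 273.0], [316.0, 227.0]), (0.6, [317.0, 300.0], [316.0, 234.0])]
  grasp pt (np.float64(316.06401926612267), np.float64(278.4334950562468))
```

The head at row 238 puts the bat on the ridge at about 0.4 rad, out about 8 mm. The pads slid off towards the post. I'll open here and straddle the bat again.

apply_moves(
  steps=[
    [200,[0,-1,0],0],
    [100,[0,-1,0],0],
    [0,[0,0,0],0],
    [0,[0,0,0],0],
    [0,[0,0,0],0],
    [0,[0,0,0],0],
    [0,[0,0,0],0],
    [0,[0,0,0],0],
  ],
)

```text
t: 7.42
tool_pos: [0.5302, -0.1069, 0.1483]
tcp_rot: [0.402, -0.581, 0.403, 0.582]
ft_force: [0.4, 0.7, -0.4]
gripper_width: 0.0854
```

Run:
```python
from h import *
import cv2
s=monitor.get_state();m=imaging.camera_model('wrist');a=imaging.snapshot('wrist')[:,:,::-1];cv2.imwrite('pics/w9.png',a)
print(s['t'],s['tool_pos'],s['ft_force'],s['gripper_width'],ang(Y))
for q in (.35,.4,.45,.5): print(q,np.round(proj('wrist',bat(q,.008+.025),m)),need(bat(q,.008)-[0,0,.019]))
```

```text
7.4167 [ 0.5302 -0.1069  0.1483] [ 0.3894  0.7329 -0.4439] 0.08543091689681531 -0.1967058882300421
0.35 [317. 238.] [-3.3251 28.2175  0.2667]
0.4 [317. 253.] [-4.5921 23.9     0.2816]
0.45 [317. 269.] [-5.6418 19.5247  0.2967]
0.5 [317. 283.] [-6.4715 15.1023  0.312 ]
```

View pics/w9.png

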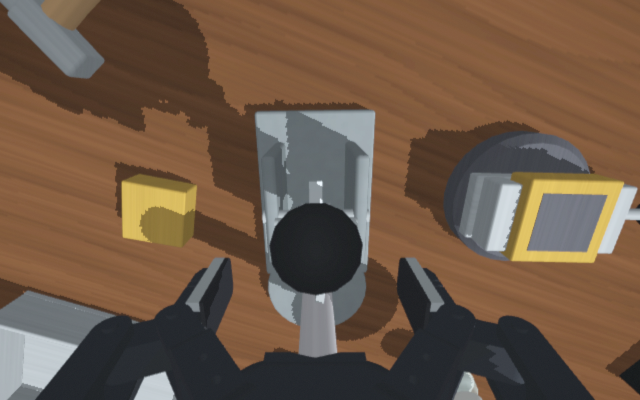

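apply_moves(
  steps=[
    [0,[-0.5,6,0],0],
    [0,[-0.5,8,0],0],
    [0,[0,8,0],0],
    [0,[0,6,0],0],
    [0,[0,0,0],0],
    [0,[0,0,0],0],
    [0,[0,0,0],0],
    [0,[0,0,0],0],
  ],
)

```text
t: 8.13
tool_pos: [0.5046, -0.1167, 0.1496]
tcp_rot: [-0.403, 0.582, -0.402, -0.581]
ft_force: [0.5, -0.7, 0.6]
gripper_width: 0.0855
```

apply_moves(
  steps=[
    [100,[0,0,0],0],
    [170,[0,0,0],0],
    [255,[0,0,0],0],
    [255,[0,0,0],0],
    [255,[0,0,0],0],
    [255,[0,0,0],0],
    [255,[0,0,0],0],
    [255,[0,0,0],0],
  ],
)

```text
t: 8.8
tool_pos: [0.5043, -0.1166, 0.1497]
tcp_rot: [-0.403, 0.581, -0.402, -0.581]
ft_force: [-0.2, 0.3, 2.1]
gripper_width: 0.0286
```

```bash
cat >> h.py <<'E'
def look(nm,o):
    import cv2
    s=monitor.get_state();m=imaging.camera_model('wrist');a=imaging.snapshot('wrist')[:,:,::-1];cv2.imwrite(f'pics/{nm}.png',a)
    print(s['t'],s['tool_pos'],s['ft_force'],s['wrist_torque'],s['gripper_width'])
    d=s['tool_pos']+[0,0,.019]-HINGE;x=d@C;print('tool q,out',.66+np.arctan2(x,d[2]),np.hypot(x,d[2])-.082)
    for q in (.3,.4,.5,.55,.6,.65): print(q,np.round(proj('wrist',bat(q,o+.025),m)).tolist(),np.round(proj('wrist',bat(q,o-.046),m)).tolist())
E
python3 -c "
from h import *
look('w10',.008)"
```

```text
8.8 [ 0.5043 -0.1166  0.1497] [-0.1572  0.3366  2.0548] [ 0.3643  0.3015 -0.0242] 0.028619148646942507
tool q,out 0.34725890525090064 0.005961236443337584
0.3 [317.0, 284.0] [316.0, 256.0]
0.4 [317.0, 312.0] [316.0, 263.0]
0.5 [317.0, 339.0] [316.0, 269.0]
0.55 [317.0, 351.0] [316.0, 272.0]
0.6 [317.0, 362.0] [316.0, 275.0]
0.65 [317.0, 373.0] [316.0, 278.0]
```

View pics/w10.png

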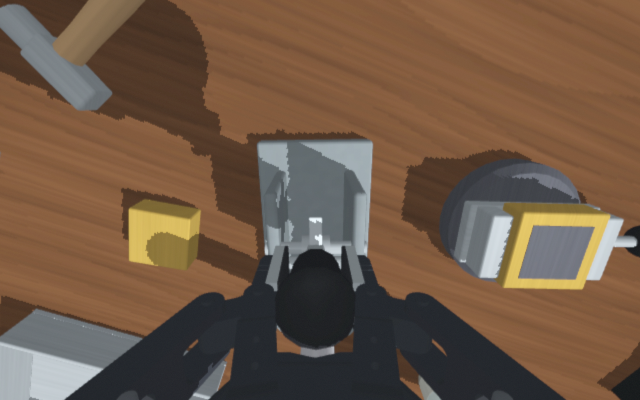

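Good, full grip this time (28.6 mm) and the head at (316,308) gives q of about 0.385. I'll pull out about 4 mm more and start the arc gently.

apply_moves(
  steps=[
    [255,[-1.6,0.4,0],0],
    [255,[-1.6,0.4,0],0],
    [255,[-1.6,0.4,0],0],
    [255,[-0.7,-2.5,0],0],
    [255,[-0.6,-2.5,0],0],
    [255,[-0.5,-2.5,0],0],
    [255,[-0.5,-2.5,0],0],
    [255,[0,0,0],0],
  ],
)

```text
t: 9.52
tool_pos: [0.5119, -0.1134, 0.1558]
tcp_rot: [0.402, -0.58, 0.403, 0.582]
ft_force: [0.9, 1.0, -13.7]
gripper_width: 0.0285
```

```bash
python3 -c "
from h import *
look('w11',.012)"
```

```text
9.5167 [ 0.5119 -0.1134  0.1558] [  0.929    1.0068 -13.6891] [ 0.2352 -0.1955 -0.0169] 0.02854203259576668
tool q,out 0.4541211127440376 0.009766189065638337
0.3 [316.0, 260.0] [316.0, 241.0]
0.4 [316.0, 289.0] [316.0, 248.0]
0.5 [316.0, 317.0] [316.0, 255.0]
0.55 [316.0, 330.0] [316.0, 259.0]
0.6 [316.0, 342.0] [316.0, 262.0]
0.65 [316.0, 354.0] [316.0, 266.0]
```

View pics/w11.png

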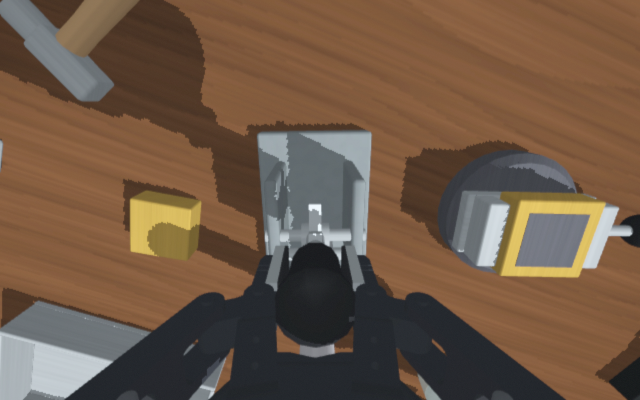

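apply_moves(
  steps=[
    [255,[-0.5,-3,0],0],
    [255,[-0.4,-3,0],0],
    [255,[-0.3,-3,0],0],
    [255,[-0.2,-3,0],0],
    [255,[-0.1,-3,0],0],
    [255,[0,-3,0],0],
    [255,[0,-3,0],0],
    [255,[0,0,0],0],
  ],
)

```text
t: 10.23
tool_pos: [0.5323, -0.1061, 0.1579]
tcp_rot: [0.402, -0.581, 0.403, 0.582]
ft_force: [-1.8, 0.7, -13.2]
gripper_width: 0.0286
```

```bash
python3 -c "
from h import *
look('w12',.012)"
```

```text
10.2333 [ 0.5323 -0.1061  0.1579] [ -1.8392   0.6942 -13.2361] [0.0395 0.6157 0.068 ] 0.028602008131185918
tool q,out 0.691026922669633 0.009913722268206054
0.3 [317.0, 208.0] [316.0, 208.0]
0.4 [317.0, 239.0] [316.0, 216.0]
0.5 [317.0, 268.0] [316.0, 223.0]
0.55 [317.0, 282.0] [316.0, 227.0]
0.6 [317.0, 296.0] [316.0, 231.0]
0.65 [317.0, 308.0] [316.0, 234.0]
```

View pics/w12.png

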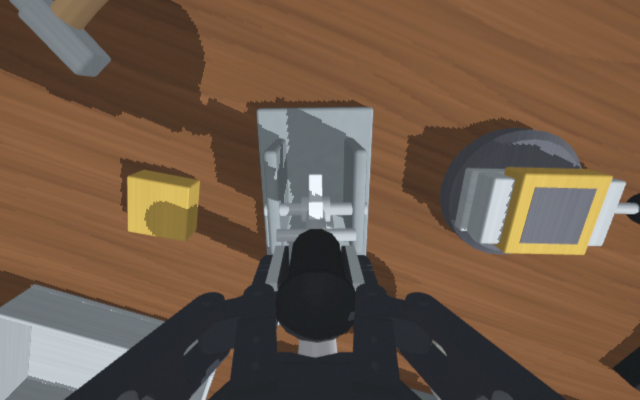

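The head at row ~298 gives q of about 0.61. I'll nudge it against the end stop, then lower.

apply_moves(
  steps=[
    [255,[0,-2,0],0],
    [255,[0,-2,0],0],
    [255,[0,-1,0],0],
    [255,[0,0,0],0],
    [255,[0,0,0],0],
    [255,[0,0,0],0],
    [255,[0,0,0],0],
    [255,[0,0,0],0],
  ],
)

```text
t: 10.95
tool_pos: [0.5345, -0.1049, 0.1573]
tcp_rot: [0.402, -0.58, 0.404, 0.583]
ft_force: [-6.0, -0.5, -12.3]
gripper_width: 0.0289
```

```bash
python3 -c "
from h import *
look('w13',.012)"
```

```text
10.95 [ 0.5345 -0.1049  0.1573] [ -6.0495  -0.4918 -12.2924] [-0.3918  1.6246 -0.0034] 0.028907223031701876
tool q,out 0.7184695921108817 0.009414868069784949
0.3 [316.0, 202.0] [316.0, 205.0]
0.4 [316.0, 233.0] [316.0, 213.0]
0.5 [316.0, 263.0] [316.0, 220.0]
0.55 [316.0, 277.0] [316.0, 224.0]
0.6 [317.0, 291.0] [316.0, 228.0]
0.65 [317.0, 304.0] [316.0, 231.0]
```

View pics/w13.png

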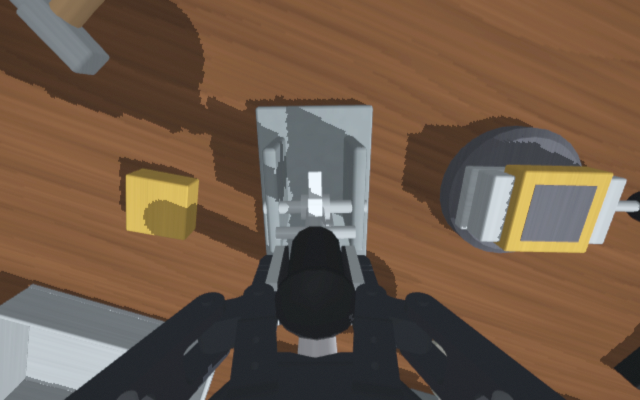

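The side force is building (6 N), so it is on the end stop. Lowering home.

apply_moves(
  steps=[
    [255,[2,0,0],0],
    [255,[2,0,0],0],
    [255,[2,0,0],0],
    [255,[2,0,0],0],
    [255,[2,0,0],0],
    [255,[2,0,0],0],
    [255,[1,0,0],0],
    [255,[0,0,0],0],
  ],
)

```text
t: 11.67
tool_pos: [0.5352, -0.105, 0.1463]
tcp_rot: [0.402, -0.581, 0.404, 0.582]
ft_force: [-8.7, 0.2, -4.5]
gripper_width: 0.029
```

```bash
python3 -c "
from h import *
look('w14',0)"
```

```text
11.6667 [ 0.5352 -0.105   0.1463] [-8.6543  0.2464 -4.4531] [ 0.0786  2.2839 -0.033 ] 0.028956144520998792
tool q,out 0.734551165529715 -0.0015255108407804252
0.3 [317.0, 211.0] [316.0, 210.0]
0.4 [317.0, 238.0] [316.0, 216.0]
0.5 [317.0, 265.0] [316.0, 222.0]
0.55 [317.0, 278.0] [316.0, 224.0]
0.6 [317.0, 290.0] [316.0, 227.0]
0.65 [317.0, 301.0] [316.0, 230.0]
```

View pics/w14.png

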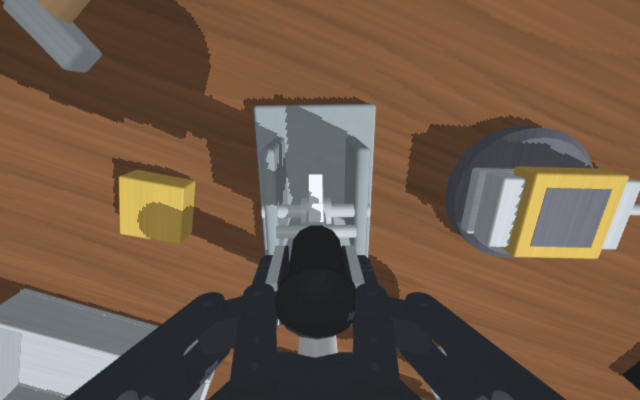

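apply_moves(
  steps=[
    [200,[0.5,0,0],0],
    [100,[0,0,0],0],
    [0,[0,0,0],0],
    [0,[0,0,0],0],
    [0,[0,0,0],0],
    [0,[0,0,0],0],
    [0,[0,0,0],0],
    [0,[0,0,0],0],
  ],
)

```text
t: 12.38
tool_pos: [0.5373, -0.1044, 0.1449]
tcp_rot: [-0.403, 0.582, -0.402, -0.581]
ft_force: [0.5, -0.2, 0.4]
gripper_width: 0.0855
```

apply_moves(
  steps=[
    [0,[-10,0,0],0],
    [0,[-20,0,0],0],
    [0,[-25,0,0],0],
    [0,[-25,0,0],0],
    [0,[-20,0,0],0],
    [0,[-10,0,0],0],
    [0,[0,0,0],0],
    [0,[0,0,0],0],
  ],
)

```text
t: 13.05
tool_pos: [0.5366, -0.1043, 0.2545]
tcp_rot: [0.403, -0.581, 0.402, 0.581]
ft_force: [-0.2, -0.1, -0.7]
gripper_width: 0.0854
```

```bash
python3 -c "
from h import *
import cv2
look('w15',0)
im=imaging.snapshot('side')[:,:,::-1]
cv2.imwrite('pics/s15.png',cv2.resize(im[120:260,240:420],None,fx=4,fy=4,interpolation=cv2.INTER_CUBIC))
for q in (.5,.6,.66):
  for o in (0,.008): print(q,o,(np.array(proj('side',bat(q,o+.028)))-[240,120])*4,(np.array(proj('side',bat(q,o-.046)))-[240,120])*4)
"
```

```text
13.05 [ 0.5366 -0.1043  0.2545] [-0.2442 -0.056  -0.7412] [0.0311 0.0781 0.0284] 0.0854390979965126
tool q,out 0.700011204469465 0.10661459958981283
0.3 [316.0, 156.0] [315.0, 169.0]
0.4 [316.0, 171.0] [315.0, 173.0]
0.5 [316.0, 185.0] [315.0, 177.0]
0.55 [316.0, 192.0] [315.0, 179.0]
0.6 [316.0, 199.0] [315.0, 180.0]
0.65 [316.0, 206.0] [315.0, 182.0]
0.5 0 [463.2471 195.4214] [442.0524 266.5241]
0.5 0.008 [465.6433 187.3828] [444.2626 259.1093]
0.6 0 [446.9695 194.45  ] [436.9333 266.2353]
0.6 0.008 [448.1048 186.3295] [437.9794 258.7527]
0.66 0 [437.1092 194.3996] [433.8352 266.2227]
0.66 0.008 [437.4796 186.274 ] [434.1764 258.7368]
```

View pics/w15.png

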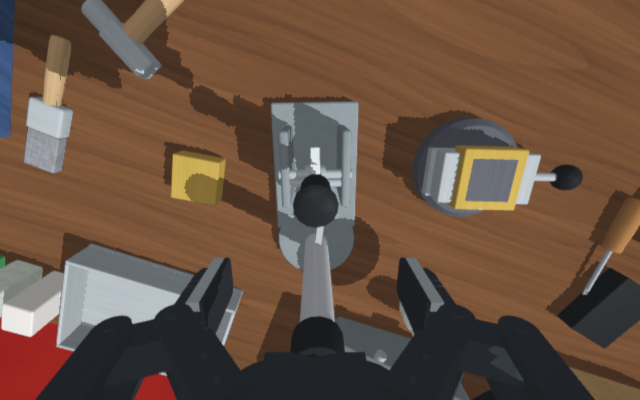

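View pics/s15.png

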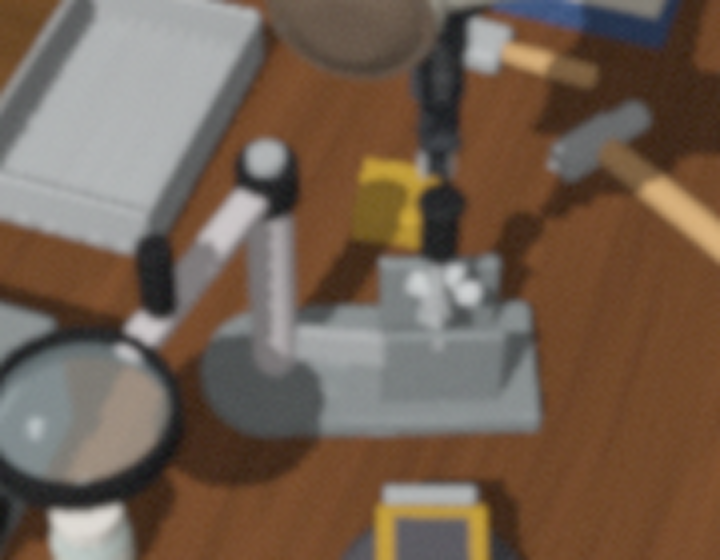

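The bat is upright: head at about (442,192) in the crop, matching the home, ~0.63 rad prediction. Wrist and side views agree. Next is the handle, so I'll rise and move above it.

apply_moves(
  steps=[
    [0,[-20,0,0],0],
    [0,[-30,-8,5],0],
    [0,[-10,-20,13],0],
    [0,[0,-28,18],0],
    [0,[0,-32,21],0],
    [0,[0,-32,21],0],
    [0,[0,-28,18],0],
    [0,[0,-17,12],0],
  ],
)

```text
t: 13.82
tool_pos: [0.6544, 0.0574, 0.3115]
tcp_rot: [0.401, -0.581, 0.403, 0.583]
ft_force: [-0.2, -0.6, 0.5]
gripper_width: 0.0854
```

apply_moves(
  steps=[
    [0,[0,-7,5],0],
    [0,[0,0,0],0],
    [0,[0,0,0],0],
    [0,[0,0,0],0],
    [0,[0,0,0],0],
    [0,[0,0,0],0],
    [0,[0,0,0],0],
    [0,[0,0,0],0],
  ],
)

```text
t: 14.48
tool_pos: [0.6579, 0.0613, 0.3151]
tcp_rot: [-0.403, 0.581, -0.403, -0.581]
ft_force: [-0.5, -0.1, 0.0]
gripper_width: 0.0853
```

```bash
cat >> h.py <<'E'
def look2(nm,pts):
    import cv2
    s=monitor.get_state();m=imaging.camera_model('wrist');a=imaging.snapshot('wrist')[:,:,::-1];cv2.imwrite(f'pics/{nm}.png',a)
    print(s['t'],s['tool_pos'],s['ft_force'],s['gripper_width'],s['joint_pos'])
    for k,p in pts.items(): print(k,np.round(proj('wrist',p,m)),'need',need(p,s))
E
python3 -c "
from h import *
look2('w16',dict(htop=[.6578,.0623,.281],h=[.6578,.0623,.221]))"
```

```text
14.4833 [0.6579 0.0613 0.3151] [-0.4958 -0.1345  0.029 ] 0.08529286696303587 [ 0.3371  0.4084  0.2507 -0.     -1.4125 -1.549 ]
htop [317. 233.] need [34.0923 -0.2913  0.9987]
h [317. 203.] need [94.0922 -0.2538  0.9984]
```

View pics/w16.png

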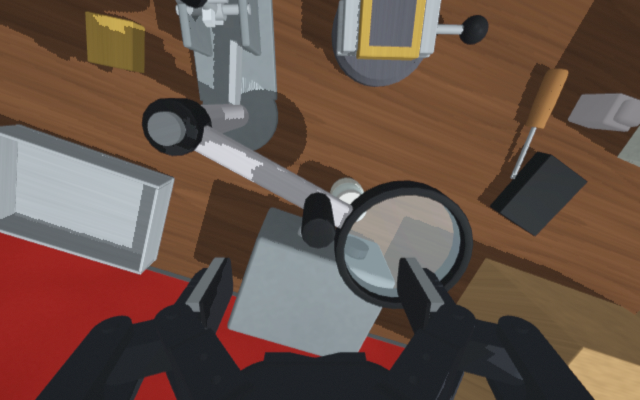

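The handle top at (319,233) matches the prediction. Descending and gripping.

apply_moves(
  steps=[
    [0,[8,0,1],0],
    [0,[16,0,0],0],
    [0,[18,0,0],0],
    [0,[16,0,0],0],
    [0,[12,0,0],0],
    [0,[8,0,0],0],
    [0,[0,0,0],0],
    [0,[0,0,0],0],
  ],
)

```text
t: 15.2
tool_pos: [0.6578, 0.0627, 0.2364]
tcp_rot: [0.402, -0.581, 0.403, 0.581]
ft_force: [0.4, -1.6, -0.1]
gripper_width: 0.0859
```

apply_moves(
  steps=[
    [100,[0,0,0],0],
    [170,[0,0,0],0],
    [255,[0,0,0],0],
    [255,[0,0,0],0],
    [255,[0,0,0],0],
    [255,[0,0,0],0],
    [255,[0,0,0],0],
    [255,[0,0,0],0],
  ],
)

```text
t: 15.87
tool_pos: [0.6582, 0.0635, 0.2373]
tcp_rot: [-0.403, 0.582, -0.402, -0.581]
ft_force: [-0.4, 3.7, 2.8]
gripper_width: 0.0228
```

Run:
```python
from h import *
import cv2
look2('w17',{})
T=cv2.imread('pics/top0.png')
hsv=cv2.cvtColor(T,cv2.COLOR_BGR2HSV);M=cv2.inRange(hsv,(15,120,90),(35,255,255))[190:270,250:320]
c=max(cv2.findContours(M,cv2.RETR_EXTERNAL,cv2.CHAIN_APPROX_NONE)[0],key=cv2.contourArea);r=cv2.minAreaRect(c);print('top',r)
u,v=r[0][0]+250,r[0][1]+190;print(plane('top',u,v,.076),plane('side',348-.39,140+411/3.5-.36,.076))
s=monitor.get_state();R=rot(s)
b=plane('top',u,v,.076)[:2]-POST[:2];print(np.hypot(*b))
a1=np.arctan2(b[1],b[0]);h=s['tool_pos'][:2]-POST[:2];a0=np.arctan2(h[1],h[0]);print('angles',np.degrees([a0,a1,a1-a0]),np.hypot(*h))
# wrist pics: block inlay centre in w2,w15
```

```text
15.8667 [0.6582 0.0635 0.2373] [-0.3623  3.6725  2.7808] 0.022772746221401425 [ 0.3401  0.4424  0.114  -0.0006 -1.2404 -1.5509]
top ((30.083627700805664, 41.0676155090332), (26.90440559387207, 26.248199462890625), 72.6459732055664)
[0.4675 0.084  0.076 ] [0.4668 0.0858 0.076 ]
0.2262989697314837
angles [ 80.7146 138.4919  57.7773] 0.1312413588811703
```

View pics/w17.png

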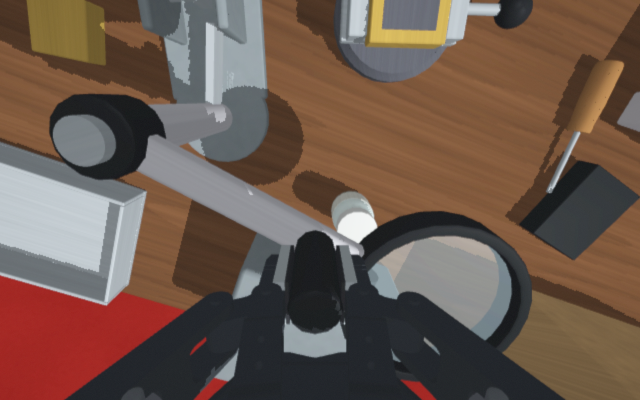

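apply_moves(
  steps=[
    [255,[0,5.8,3.2],-2.9],
    [255,[0,5.8,3.2],-2.9],
    [255,[0,5.8,3.2],-2.9],
    [255,[0,5.8,3.2],-2.9],
    [255,[0,5.8,3.2],-2.9],
    [255,[0,5.8,3.2],-2.9],
    [255,[0,5.8,3.2],-2.9],
    [255,[0,0,0],0],
  ],
)

```text
t: 16.58
tool_pos: [0.6109, 0.0628, 0.2373]
tcp_rot: [-0.293, 0.644, -0.293, -0.643]
ft_force: [-1.7, 4.5, 3.3]
gripper_width: 0.0227
```

```bash
cat >> h.py <<'E'
BL=np.array([.4675,.0845])
def sw():
    s=monitor.get_state();h=s['tool_pos'][:2]-POST[:2];b=BL-POST[:2]
    a0=np.arctan2(h[1],h[0]);a1=np.arctan2(b[1],b[0]);z=rot(s)[:,2]
    print(s['t'],s['tool_pos'],'boom',np.degrees(a0),'left',np.degrees(a1-a0),'r',np.hypot(*h),'toolz',np.degrees(np.arctan2(z[1],z[0])),s['ft_force'],s['gripper_width'])
E
python3 -c "
from h import *
sw()"
```

```text
16.5833 [0.6109 0.0628 0.2373] boom 101.44095395138027 left 36.956993673257735 r 0.13140698537084738 toolz 131.0210397132784 [-1.7075  4.539   3.3196] 0.022674700641881568
```

apply_moves(
  steps=[
    [255,[0,5.8,3.2],-2.9],
    [255,[0,5.8,3.2],-2.9],
    [255,[0,5.8,3.2],-2.9],
    [255,[0,5.8,3.2],-2.9],
    [255,[0,5.8,3.2],-2.9],
    [255,[0,5.8,3.2],-2.9],
    [255,[0,5.8,3.2],-2.9],
    [255,[0,5.8,3.2],-2.9],
  ],
)

```text
t: 17.25
tool_pos: [0.5634, 0.0429, 0.2373]
tcp_rot: [-0.158, 0.69, -0.158, -0.689]
ft_force: [0.8, 2.7, 3.1]
gripper_width: 0.0229
```

apply_moves(
  steps=[
    [255,[0,5.8,3.2],-2.9],
    [255,[0,5.8,3.2],-2.9],
    [255,[0,5.8,3.2],-2.9],
    [255,[0,4,2.2],-2],
    [255,[0,0,0],0],
    [255,[0,0,0],0],
    [255,[0,0,0],0],
    [255,[0,0,0],0],
  ],
)

```text
t: 17.92
tool_pos: [0.5443, 0.027, 0.2372]
tcp_rot: [-0.093, 0.701, -0.094, -0.701]
ft_force: [-2.0, 1.2, 5.7]
gripper_width: 0.0227
```

```bash
python3 -c "
from h import *
sw()
import cv2
cv2.imwrite('pics/s18.png',imaging.snapshot('side')[:,:,::-1]);cv2.imwrite('pics/t18.png',imaging.snapshot('top')[:,:,::-1])"
```

```text
17.9167 [0.5443 0.027  0.2372] boom 134.91978242432418 left 3.4781652003138106 r 0.13130520581681646 toolz 164.75821907845258 [-2.0309  1.1778  5.7357] 0.022685929928371495
```

View pics/s18.png

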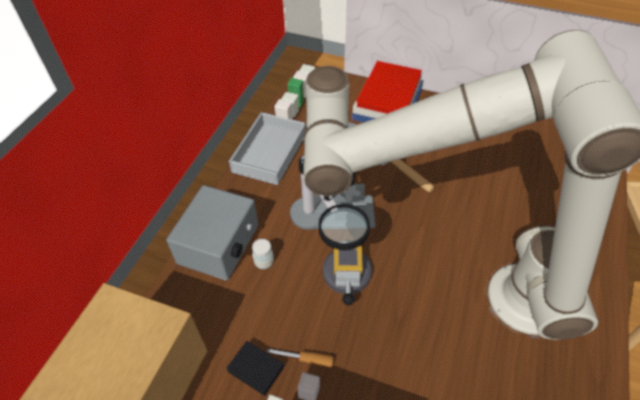

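View pics/t18.png

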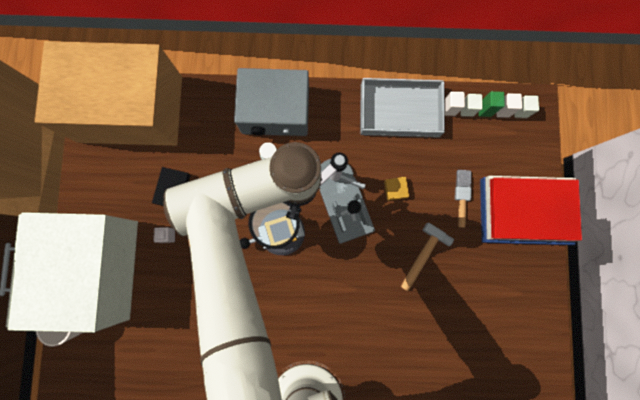

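3.5° is left, so one more small step, then release.

apply_moves(
  steps=[
    [255,[0,3.5,1.9],-1.7],
    [255,[0,3.5,1.9],-1.7],
    [255,[0,0,0],0],
    [255,[0,0,0],0],
    [255,[0,0,0],0],
    [255,[0,0,0],0],
    [255,[0,0,0],0],
    [255,[0,0,0],0],
  ],
)

```text
t: 18.68
tool_pos: [0.539, 0.0213, 0.2372]
tcp_rot: [-0.073, 0.703, -0.073, -0.703]
ft_force: [-0.7, 1.8, 5.9]
gripper_width: 0.0224
```

```bash
python3 -c "
from h import *
sw()"
```

```text
18.6833 [0.539  0.0213 0.2372] boom 138.3241393904132 left 0.07380823422481446 r 0.13124662293247916 toolz 168.15232807894353 [-0.7138  1.7976  5.9084] 0.02242738807008375
```

apply_moves(
  steps=[
    [200,[0,0,0],0],
    [120,[0,0,0],0],
    [0,[0,0,0],0],
    [0,[0,0,0],0],
    [0,[0,0,0],0],
    [0,[0,0,0],0],
    [0,[0,0,0],0],
    [0,[0,0,0],0],
  ],
)

```text
t: 19.35
tool_pos: [0.5385, 0.0213, 0.2365]
tcp_rot: [0.073, -0.703, 0.073, 0.703]
ft_force: [0.6, -0.1, -0.1]
gripper_width: 0.0855
```

apply_moves(
  steps=[
    [0,[-10,0,0],0],
    [0,[-20,0,0],0],
    [0,[-25,0,0],0],
    [0,[-25,0,0],0],
    [0,[-20,0,0],0],
    [0,[-10,0,0],0],
    [0,[0,0,0],0],
    [0,[0,0,0],0],
  ],
)

```text
t: 20.02
tool_pos: [0.5383, 0.0215, 0.3464]
tcp_rot: [0.073, -0.703, 0.072, 0.703]
ft_force: [0.8, -0.4, -0.4]
gripper_width: 0.0854
```

```bash
python3 -c "
from h import *
sw()
import cv2
look2('w19',dict(lens=[POST[0]+.22*np.cos(2.417),POST[1]+.22*np.sin(2.417),.214],block=[.4675,.0845,.076]))
im=imaging.snapshot('side')[:,:,::-1]
cv2.imwrite('pics/s19.png',cv2.resize(im[140:310,270:430],None,fx=4,fy=3.5,interpolation=cv2.INTER_CUBIC));im=imaging.snapshot('top')[:,:,::-1];cv2.imwrite('pics/t19.png',cv2.resize(im[130:270,220:400],None,fx=4,fy=4,interpolation=cv2.INTER_CUBIC))"
```

```text
20.0167 [0.5383 0.0215 0.3464] boom 138.46370943812485 left -0.06576181348686028 r 0.13190201514925043 toolz 168.19572606094636 [ 0.7981 -0.3919 -0.3921] 0.08544204517122561
20.0167 [0.5383 0.0215 0.3464] [ 0.7981 -0.3919 -0.3921] 0.08544204517122561 [ 0.3406  0.1761  0.0033 -0.0007 -1.3979 -0.5465]
lens [388. 231.] need [132.4767 -43.5338  76.5059]
block [370. 194.] need [270.4805 -47.0419  82.0984]
```

View pics/s19.png

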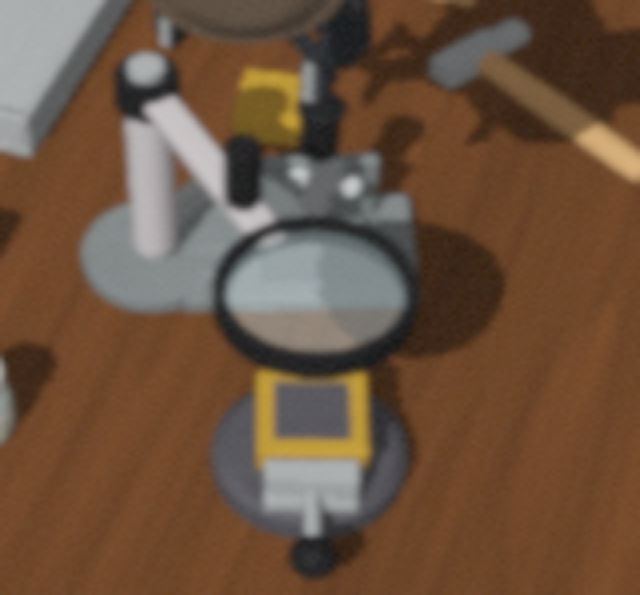

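View pics/t19.png

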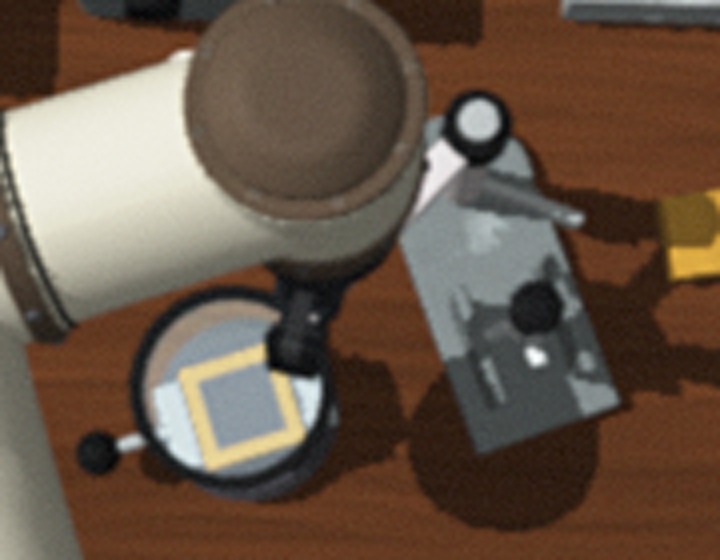

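View pics/w19.png

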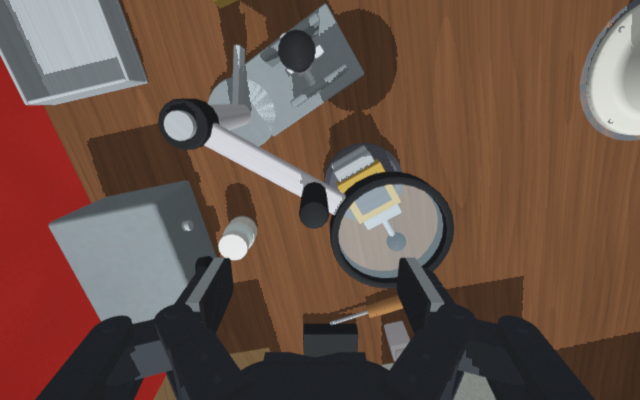

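Run:
```python
from h import *
t=(220+235/4-.375,130+388/4-.375);s=(270+314/4-.375,140+294/3.5-.36)
x,e=tri(ray('top',*t),ray('side',*s));print(x,e,plane('top',*t,.214),plane('side',*s,.214))
print('lens-block mm',(x[:2]-BL)*1000,(plane('top',*t,.214)[:2]-BL)*1000)
st=monitor.get_state();print(st['ft_force'],st['t'])
```

```text
[0.4716 0.0785 0.2112] [np.float64(0.0003839720866261871), np.float64(0.00038397208662634407)] [0.471  0.0782 0.214 ] [0.4714 0.0806 0.214 ]
lens-block mm [ 4.0707 -5.9583] [ 3.5137 -6.2524]
[ 0.4129  0.5707 -0.7011] 20.1667
```

The lens is about 7 mm from the block centre, mostly the radial offset that the swing can't change. Nothing is touching, so I'm handing in.

```bash
python3 -c "
from workcell import ctrl
print(ctrl.finish_job())"
```

```text
the job is handed in; nothing more can be done
None
```

The job is handed in at about 20 s on the robot's clock. The lock is released and the magnifier is over the brass block; no verdict was reported.

- **Bat:** On the first try the bat slipped out of the pads and stopped on the ridge at about 0.4 rad. I regripped it there, pulled it out, brought it to the end stop, lowered it home and let go. The side and wrist pictures taken right after letting go showed it upright, at roughly 0.63 rad, and home. Later pictures still showed it upright, but I did not measure it again.
- **Magnifier:** I swung it about 58° (1.0 rad) by its handle and let go. From the top and side views, the lens centre is about 7 mm from the block centre, against the 22 mm allowed. That is mostly because the block lies about 6 mm outside the circle the lens travels. I didn't measure the boom's speed.
- **Other checks:** The gripper ended open and about 110 mm above the handle, and the last force reading (about 1 N) was within sensor noise. The other bench items looked unmoved in the pictures, but I did not measure them.

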